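# Swing the substrate carrier onto its micrometer stop and clamp it

### The job

The dark steel substrate carrier sits loose on the pivot dowel of its alignment fixture, swung away from the micrometer stop, whose setting is not known. Push the carrier near its free corner so that it turns about the dowel until its front edge rests on the micrometer's tip: feel for the stop and press gently, so that the setting is not spoilt. Then flip the black-ball clamp lever over so that it holds the carrier down there, keeping the carrier flat on the fixture and leaving the things around it where they are.

Things in the scene. Friction and masses are not known exactly. Their poses are not given: they have to be found in the camera images.
- fixture: Fixed aluminium base plate, 155 mm (x, -75 to +80) by 170 mm (y) by 12 mm; origin mid-underside, 4 mm above the worktop (rubber feet), top at z = 12 mm; x points away from the operator's edge, y left. On its front edge (x about -60 mm) stand a dark steel micrometer bracket (y = -50 mm, 26 mm wide, top z = 37 mm) and the clamp's clevis (y = -5 mm, 36 mm wide, top z = 49 mm).
- pivot (a point): Top of the fixed steel pivot dowel, 10 mm thick, upright at fixture x = 0, y = +50 mm, 38 mm above the worktop. The carrier's hole sits over it and the carrier turns about it.
- carrier: Loose dark steel plate 70 (x) x 130 (y) x 12 mm, 0.4 to 0.85 kg, eight white substrates on top, flat on the base plate (fixture z = 12 to 24 mm). Origin: axis of its 11.5 mm hole, underside. Spans x -35 to +35, y +15 to -115 mm; free end at -y. Starts turned +0.28 to +0.48 rad from the fixture (free end away from the operator); to be turned clockwise from above.
- push_corner (a point): On the carrier's back long face (carrier x = +35, y = -100 mm), half-way up, 15 mm from the free corner: push here towards fixture -x, as low as half-way up the plate or lower. Sliding the carrier takes about 1 to 5 N here; when it meets the micrometer the force climbs steeply.
- micrometer (a point): Front face of the dark bracket that carries the micrometer, on the spindle's axis (fixture x = -52, y = -50, z = 18 mm). The 7 mm steel spindle sticks out of it towards fixture +x by 6 to 26 mm, as last set: not measured, see or feel it. The thimble juts up to 71 mm out in front of the base. The rounded spindle tip is a rigid stop for the carrier's front face (carrier x = -35 mm); over 12 N on it spoils the setting.
- clamp (a joint): Over-centre hold-down lever. 0: open, leaning 0.1 rad back from upright to the operator's side; grows as it swings up and over to fixture +x and down. A spring holds it open; about 3 N at the ball moves it, and past 0.72 rad the spring throws it shut. At 1.67 it is level, its rubber foot (40 mm from the hinge) pressing on the carrier; the travel ends at 1.76.
- clamp_hinge (a point): Axis of the clamp lever's hinge, along fixture y, at fixture x = -58, y = -5, z = 42 mm.
- clamp_ball (a point): Centre of the black ball, 19 mm thick, on the end of the clamp lever, 81 mm from the hinge; 126 mm above the worktop when open.
- loupe: Black stand magnifier, 37 mm across, 40 mm tall, to the right of the fixture; leave alone.
- caliper: Digital caliper lying flat, 160 mm, left of the fixture; leave alone.
- hex_key_2: Hex key lying flat, 74 mm, in front of the fixture; leave alone.
- screwdriver_1: Precision screwdriver lying flat, 164 mm, behind the fixture; leave alone.
- tweezers_1: Tweezers lying flat, 127 mm, left of the fixture; leave alone.
- spare_lens: Lens barrel standing on its cap, 38 mm across, 58 mm tall, behind the vice, right of the fixture; leave alone.

How it is judged:
On the way:
1. the carrier's front edge rests on the micrometer tip while the clamp is still open (x of spindle_c0 in the frame of carrier between -0.0394 and -0.0365 m and value of joint clamp below 0.5 rad), for 0.3 s.
At the end, for the whole second after the job is handed in: The carrier lies flat on the fixture with its front edge on the micrometer tip (gap under 0.9 mm), at rest, and the clamp lever is shut with its foot pressing on the carrier (over 2 N) (x of spindle_c0 in the frame of carrier between -0.0394 and -0.0365 m and z of carrier in the frame of fixture below 0.0135 m and angle between carrier's own z axis and vertical below 0.02 rad and value of joint clamp above 1.6 rad and contact force between clamp and carrier above 2 N and linear speed of carrier below 0.01 m/s); the robot touches nothing.
It fails at once if the micrometer tip is rammed: more than 12 N between it and the carrier (contact force between carrier and spindle_c0 above 12 N).
It fails at once if the carrier is lifted or tipped (z of carrier in the frame of fixture above 0.018 m or angle between carrier's own z axis and vertical above 0.08 rad).
It fails at once if a neighbouring thing is moved by more than 20 mm (distance of any of loupe, caliper, hex_key_2, screwdriver_1, tweezers_1, spare_lens from where it was at the start of the episode above 0.02 m).
It also fails if it takes over 54 s, if anything falls off the work surface, if the arm or the gripper's body presses on something with over 40 N, if the wrist force passes 120 N, or if a joint passes its speed limit or range.

### The arm

A 7-joint arm with a two-finger parallel gripper is mounted at the origin on a cart in front of the work surface, level with it; the furniture and walls round the work are solid. World frame = base frame: x ahead of the robot, y to its left, z up, the work surface at z = 0. Lengths are in m, angles in rad, forces in N, time in s.
With the tool pointing down it reaches from about 0.35 to 0.9 m from the base axis. Payload 7.2 kg.
Tool frame: the origin (TCP) lies on the centre line of the jaws, within the pads' length; the fingertips stand robot.tip_reach ahead of it and the grasp point (between the pads) lies 5 mm behind it (robot.tip_reach is the distance from the TCP to the fingertips, in m); z points along the fingers, y is the direction in which the jaws open and shut (so a half turn about z gives the same grasp; the last joint's range is limited). The gripper opens to 85 mm and grips with 20 to 120 N. Pads are 22 mm wide; open, the fingers measure 114 mm over their backs; the gripper's body (76 mm by 85 mm) begins 54 mm behind the grasp point. The pads swing forward as they close: fully open they stand 13 mm farther back than shut.
Start: joints at [-1.185, 0.411, -0.013, 1.596, 0.006, 1.134, -0.082], TCP at [0.274, 0.562, 0.245] pointing down, gripper open.
Joint ranges: [-2.95, 2.95], [-0.29, 1.99], [-1.47, 1.44], [0.14, 2.54], [-1.03, 4.17], [0.13, 1.85], [-2.86, 2.86]. Speed limits (rad/s): [2.39, 2.39, 3.01, 3.01, 3.14, 3.14, 3.14].

### API

Orientations are given as a unit quaternion [w, x, y, z].
In Python, from cell import readout, grab_frame, workorder, robot gives the robot as it stands. The module is installed in compiled form; this text tells all that it offers.
- The arm moves only by the tool send_rows, never from a script. Its argument "series" is a list of rows, each a list of 6 numbers: the shift along the tool's x, y, z in mm, then the turn, a rotation vector about the tool's x, y, z in degrees. In form: [[tx, ty, tz, rx, ry, rz], ...]. A call has 1 to 10 rows; each row shifts and turns the pose as measured when the row begins, along the tool's axes as they then stand; what a row does not reach is not made up. A row lasts 1/10 s, in which the tool goes at most 50 mm and 8.59 degrees, less where a joint would pass 70% of its speed; a pose out of reach is approached as far as the arm can. A call is refused whole if a number of a shift passes 50 or a number of a turn 8.59, either way. A call with a gripper value outside its range is refused whole. "grip" is the opening, from 0 (shut) to 1 (fully open), set as the call begins (left out, the last holds). The fingers move at their own pace and stop on an object; "grip_force" is the grip in N (left out, the last holds). Time passes only in rows, so rows that do not move let the fingers close. It gives the time, the measured TCP pose, the force and the opening at its end, in the units of the state.
- readout.observe(): the state, without advancing time (a new reading comes with each control period).
- grab_frame(name): name is "scene" or "top" or "wrist"; returns a dict with "pixels" (384x512x3 uint8, red, green, blue), "fx", "fy", "cx", "cy" (pixels), "dist_coeffs" ([k1, k2, p1, p2, k3] as OpenCV has them; the pictures are not rectified), "T" (4x4, takes a point from camera to world coordinates). Camera axes: x right, y down, z forward; pixel columns grow to the right and rows downward; lengths in m; the calibration is good to about 2 mm. A picture is of the moment at which its call begins. There is no depth.
- workorder.finish_job(): hands the job in, once; it reports no verdict.
The state is a dict: "t": time; "qpos": joint angles; "qd": joint speeds; "joint_torque": joint torques, N m; "eef_pos": TCP position; "orientation": TCP orientation; "contact_force": force on the tool from outside, world axes, zero at the start; "ft_torque": the same for the moment, N m; "gripper_width": finger opening in m.
Only numpy, scipy, OpenCV 4.12 (cv2) and the standard library are available. Lean on these libraries where they do the work, as an engineer would, in place of code of your own. Each camera call takes 0.05 s, during which the arm holds its last target. There are 200 camera calls.

## Working session

There is one attempt and no reset: what is moved stays moved. The work goes in short steps, Python scripts to look and compute and a tool call to move; the robot and the scene stay as the last step left them, time stands still between calls to the robot, and variables do not carry over. Pictures are saved under pics/ and viewed, about 8 in all and at most 12, crops included, and the job is handed in when it is done.

Besides the shell and the picture viewer there is one more tool, called after "Emit:" as name(argument=value, ...), one argument or row to a line, values as JSON. send_rows: Moves the arm, as the interface text tells. Its arguments: {"type":"object","properties":{"series":{"type":"array"},"grip":{"type":"number"},"grip_force":{"type":"number"}},"required":["series"]}

```bash
mkdir -p pics; cat > h.py <<'E'
import numpy as np, cv2, json
from cell import readout, grab_frame, workorder, robot
from scipy.spatial.transform import Rotation as R
def snap(name,fn):
    f=grab_frame(name); cv2.imwrite(f'pics/{fn}.png',f['pixels'][:,:,::-1])
    np.savez(f'pics/{fn}.npz',**{k:np.array(v) for k,v in f.items()}); return f
def ray(f,uv):
    K=np.array([[f['fx'],0,f['cx']],[0,f['fy'],f['cy']],[0,0,1]],float)
    p=cv2.undistortPoints(np.array([[uv]],float),K,np.array(f['dist_coeffs'],float))[0,0]
    T=np.array(f['T']); return T[:3,3],T[:3,:3]@np.array([p[0],p[1],1])
def onz(f,uv,z):
    o,d=ray(f,uv); return o+d*(z-o[2])/d[2]
def proj(f,P):
    K=np.array([[f['fx'],0,f['cx']],[0,f['fy'],f['cy']],[0,0,1]],float)
    T=np.linalg.inv(np.array(f['T'])); r=cv2.Rodrigues(T[:3,:3])[0]
    return cv2.projectPoints(np.atleast_2d(P).astype(float),r,T[:3,3],K,np.array(f['dist_coeffs'],float))[0][:,0]
def st():
    s=readout.observe(); print(s['t'],np.round(s['eef_pos'],4),np.round(s['orientation'],4),np.round(s['contact_force'],2),s['gripper_width']); return s
E
python3 - <<'E'
from h import *
st(); print(robot.tip_reach)
a=snap('top','top0'); b=snap('scene','scene0')
for f in (a,b): print(np.round(f['T'],3).tolist(),f['fx'],f['dist_coeffs'])
E
```

```text
0.0 [0.2738 0.5613 0.2444] [-1.000e-04  2.249e-01  9.744e-01 -8.000e-04] [ 0.46 -0.62 -0.82] 0.08503785593025137
0.014
[[0.02, -0.994, 0.104, 0.408], [-0.999, -0.023, -0.024, 0.371], [0.027, -0.103, -0.994, 1.027], [0.0, 0.0, 0.0, 1.0]] 387.20712668287666 [0.03248301 0.         0.         0.         0.        ]
[[0.847, -0.382, 0.369, 0.183], [-0.531, -0.632, 0.564, -0.115], [0.018, -0.674, -0.739, 0.73], [0.0, 0.0, 0.0, 1.0]] 423.95783418157794 [-0.04206415  0.          0.          0.          0.        ]
```

View pics/top0.png

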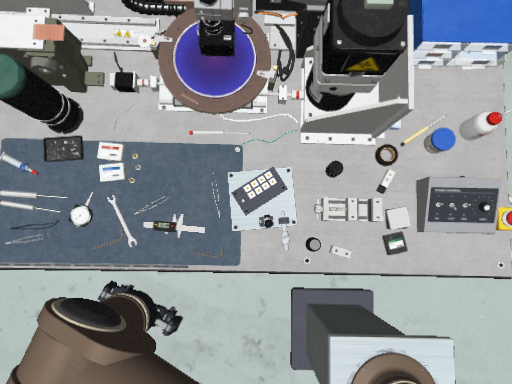

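View pics/scene0.png

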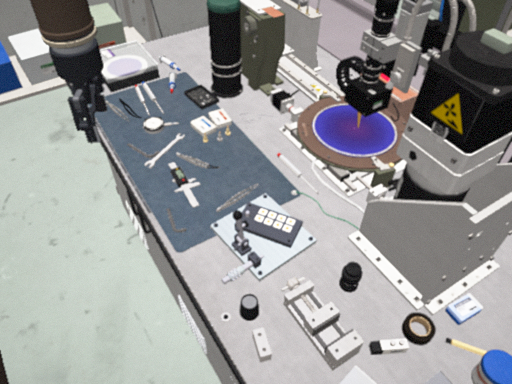

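The top view shows the fixture plate at about columns 228–298, rows 167–232, with the carrier at (258,190) and the micrometer at (285,235). The scene view shows the plate at about (265,235) and the ball near (240,215). Next I'll crop and enlarge both.

```bash
python3 - <<'E'
from h import *
a=cv2.imread('pics/top0.png')[155:260,215:315]; b=cv2.imread('pics/scene0.png')[190:295,205:325]
A=cv2.resize(a,(400*1,420),interpolation=cv2.INTER_CUBIC)
B=cv2.resize(b,(400,350),interpolation=cv2.INTER_CUBIC)
o=np.zeros((420,800,3),np.uint8); o[:,:400]=A; o[:350,400:]=B
cv2.imwrite('pics/c0.png',o)
f=np.load('pics/top0.npz'); im=f['pixels'][155:260,215:315].astype(int)
hsv=cv2.cvtColor(f['pixels'],cv2.COLOR_RGB2HSV)
print(hsv[178,240],hsv[222,245],hsv[160,270],hsv[240,310],hsv[195,235])
m=np.zeros(hsv.shape[:2],np.uint8)
roi=(slice(155,260),slice(215,315))
m[roi]=((np.abs(hsv.astype(int)-hsv[222,245].astype(int)).max(2)<14)[roi])*255
cs=max(cv2.findContours(m,0,1)[0],key=cv2.contourArea)
r=cv2.minAreaRect(cs);print(r,[np.round(onz(f,p,.016),4).tolist() for p in cv2.boxPoints(r)])
E
```

```text
[ 98  18 223] [ 96  16 222] [165   3 185] [98 46 22] [108  33 100]
((261.76641845703125, 198.43032836914062), (58.39555358886719, 64.64252471923828), 84.80557250976562) [[0.5647, 0.4326, 0.016], [0.5845, 0.2628, 0.016], [0.4312, 0.2472, 0.016], [0.4126, 0.4145, 0.016]]
```

View pics/c0.png

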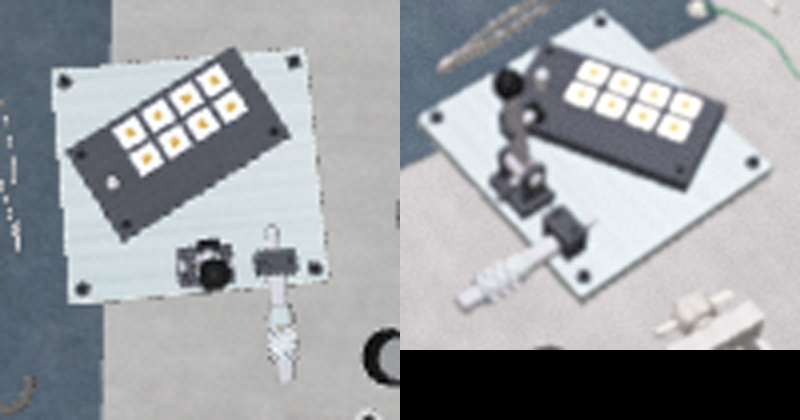

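The crop (4x, offset 215,155) shows the dowel at about (112,183), the carrier corners at about (67,152), (235,48), (290,135) and (124,240), the spindle tip at about (272,228), and the ball at (213,273).

```bash
cat >> h.py <<'E'
O=np.array([.4958,.3390,.004]); YAW=.109
RF=R.from_euler('z',YAW).as_matrix()
def w2f(p): return RF.T@(np.asarray(p)-O)
def f2w(p): return RF@np.asarray(p)+O
E
python3 - <<'E'
from h import *
f=np.load('pics/top0.npz')
c=lambda u,v:(215+u/4-.375,155+v/4-.375)
print('pivot',w2f(onz(f,c(112,183),.038)))
for p in [(67,152),(235,48),(290,135),(124,240)]: print('corner',w2f(onz(f,c(*p),.028)))
print('tip',w2f(onz(f,c(272,226),.025)),'brk',w2f(onz(f,c(275,246),.041)),'ball',w2f(onz(f,c(213,273),.126)))
g=np.load('pics/scene0.npz')
s=lambda u,v:(205+(u-400)*.3,190+v*.3)
print('ball scene',w2f(onz(g,s(508,83),.126)),'tip scene',w2f(onz(g,s(594,220),.022)))
x=f2w([.105,-.025,.0]);print('start push',x, 'ball pre',f2w([-.066-.035,-.005,0]),f2w([-.066,-.005,0]))
E
```

```text
pivot [-0.00071774  0.05041716  0.034     ]
corner [0.02270911 0.07781343 0.024     ]
corner [ 0.0814223  -0.03700803  0.024     ]
corner [ 0.0213434  -0.06742063  0.024     ]
corner [-0.03725182  0.04591533  0.024     ]
tip [-0.03645538 -0.0503847   0.021     ] brk [-0.05007456 -0.04962117  0.037     ] ball [-0.06545536 -0.00438774  0.122     ]
ball scene [-0.06541898 -0.00308442  0.122     ] tip scene [-0.03783205 -0.05002417  0.018     ]
start push [0.60289647 0.32557072 0.004     ] ball pre [0.39594332 0.32304246 0.004     ] [0.43073561 0.32684991 0.004     ]
```

Emit:
send_rows(
  series=[
    [0,0,0,0,0,-8.05],
    [0,0,0,0,0,-8.05],
    [0,0,0,0,0,-8.05],
    [0,0,0,0,0,-8.05],
    [0,0,0,0,0,0],
  ],
  grip=0,
)

```text
t: 0.6
eef_pos: [0.2731, 0.5601, 0.2419]
orientation: [-0.001, -0.065, 0.998, -0.003]
contact_force: [1.1, 0.7, -0.8]
gripper_width: 0.0124
```

```bash
cat > s.py <<'E'
from h import *
s=st(); print('fix mm',np.round(1e3*w2f(s['eef_pos']),1),'Rtool in fix',np.round(RF.T@R.from_quat(s['orientation'],scalar_first=True).as_matrix(),3).tolist(), 'Ffix',np.round(RF.T@s['contact_force'],2))
E
python3 s.py
```

```text
0.6 [0.2731 0.5601 0.2419] [-0.0014 -0.0646  0.9979 -0.003 ] [ 1.09  0.71 -0.8 ] 0.012402912422146462
fix mm [-197.4  244.   237.9] Rtool in fix [[-1.0, -0.02, -0.003], [-0.02, 1.0, -0.006], [0.003, -0.006, -1.0]] Ffix [ 1.16  0.59 -0.8 ]
```

Emit:
send_rows(
  series=[
    [-34,-28,0,0,0,0.5],
    [-34,-28,0,0,0,0.5],
    [-34,-28,0,0,0,0],
    [-34,-28,0,0,0,0],
    [-34,-28,0,0,0,0],
    [-34,-28,0,0,0,0],
    [-34,-28,0,0,0,0],
    [-34,-28,0,0,0,0],
    [-20,-20,0,0,0,0],
    [0,0,0,0,0,0],
  ],
)

```text
t: 1.6
eef_pos: [0.5968, 0.3383, 0.2374]
orientation: [-0.004, -0.035, 0.999, -0.005]
contact_force: [-0.5, -0.9, -0.6]
gripper_width: 0.0
```

```bash
python3 s.py
```

```text
1.6 [0.5968 0.3383 0.2374] [-0.0037 -0.0354  0.9994 -0.0048] [-0.46 -0.93 -0.57] 3.365790818106096e-05
fix mm [100.3 -11.7 233.4] Rtool in fix [[-0.999, 0.038, -0.008], [0.038, 0.999, -0.009], [0.008, -0.009, -1.0]] Ffix [-0.56 -0.88 -0.57]
```

Emit:
send_rows(
  series=[
    [-3,-1,35,0,0,-2],
    [-3,-1,35,0,0,0],
    [0,0,35,0,0,0],
    [0,0,35,0,0,0],
    [0,0,30,0,0,0],
    [0,0,0,0,0,0],
  ],
)

```text
t: 2.2
eef_pos: [0.6011, 0.3369, 0.0622]
orientation: [-0.003, -0.041, 0.999, -0.004]
contact_force: [-1.5, 0.5, -0.8]
gripper_width: 0.0001
```

```bash
python3 s.py; python3 - <<'E'
from h import *
snap('wrist','w1'); snap('scene','s1'); snap('top','t1')
a=cv2.imread('pics/w1.png'); b=cv2.imread('pics/s1.png')[130:300,195:345]
o=np.zeros((450,800,3),np.uint8); o[:300,:400]=cv2.resize(a,(400,300)); o[:450,400:]=cv2.resize(b,(400,450),interpolation=cv2.INTER_CUBIC)
cv2.imwrite('pics/c1.png',o)
E
```

```text
2.2 [0.6011 0.3369 0.0622] [-0.0033 -0.0414  0.9991 -0.0038] [-1.53  0.53 -0.77] 7.324856617070293e-05
fix mm [104.5 -13.6  58.2] Rtool in fix [[-1.0, 0.026, -0.007], [0.026, 1.0, -0.007], [0.007, -0.007, -1.0]] Ffix [-1.47  0.7  -0.77]
```

View pics/c1.png

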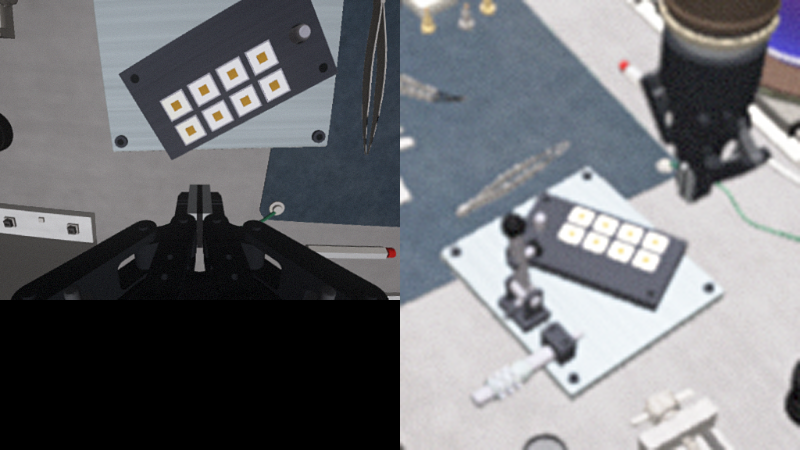

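The wrist view shows the closed fingers just behind the carrier's free corner (the corner is at (172,158), the fingertips at (200,190)). The area below them is clear, and the screwdriver lies well behind at about (350,252). I'll go down and check the tip height.

Emit:
send_rows(
  series=[
    [0,0,12,0,0,-1.2],
    [0,0,10,0,0,0],
    [0,0,8,0,0,0],
    [0,0,5,0,0,0],
    [0,0,3,0,0,0],
    [0,0,0,0,0,0],
  ],
)

```text
t: 2.95
eef_pos: [0.608, 0.3408, 0.0335]
orientation: [0.005, -0.053, 0.999, 0.001]
contact_force: [0.5, -0.9, -0.5]
gripper_width: -0.0001
```

```bash
python3 s.py
```

```text
2.95 [0.608  0.3408 0.0335] [ 5.000e-03 -5.260e-02  9.986e-01  9.000e-04] [ 0.51 -0.94 -0.52] -0.0001028722557906241
fix mm [111.8 -10.4  29.5] Rtool in fix [[-1.0, 0.004, 0.01], [0.004, 1.0, 0.001], [-0.01, 0.001, -1.0]] Ffix [ 0.4  -0.99 -0.52]
```

Emit:
send_rows(
  series=[
    [0,0,0,0,0,0],
    [0,0,0,0,0,0],
  ],
)

```text
t: 3.15
eef_pos: [0.6082, 0.3409, 0.0337]
orientation: [0.005, -0.053, 0.999, 0.001]
contact_force: [-0.3, 1.0, 0.2]
gripper_width: 0.0004
```

Emit:
send_rows(
  series=[
    [0,0,2,0,0,0],
    [0,0,2,0,0,0],
    [0,0,2,0,0,0],
  ],
)

```text
t: 3.45
eef_pos: [0.6088, 0.3412, 0.0282]
orientation: [0.006, -0.053, 0.999, 0.001]
contact_force: [-0.7, 0.6, -0.3]
gripper_width: -0.0001
```

```bash
python3 s.py
```

```text
3.45 [0.6088 0.3412 0.0282] [ 0.0058 -0.0525  0.9986  0.0013] [-0.73  0.58 -0.26] -0.00010394320726807892
fix mm [112.6 -10.1  24.2] Rtool in fix [[-1.0, 0.004, 0.012], [0.004, 1.0, 0.002], [-0.012, 0.002, -1.0]] Ffix [-0.66  0.65 -0.26]
```

Emit:
send_rows(
  series=[
    [0,0,2,0,0,0],
    [0,0,2,0,0,0],
    [0,0,2,0,0,0],
  ],
)

```text
t: 3.75
eef_pos: [0.6088, 0.3412, 0.0216]
orientation: [0.006, -0.053, 0.999, 0.001]
contact_force: [0.2, 0.9, 0.1]
gripper_width: -0.0001
```

Emit:
send_rows(
  series=[
    [3,0,-4,0,0,0],
    [3,0,-4,0,0,0],
    [3,0,-3,0,0,0],
    [2,0,0,0,0,0],
    [0,0,0,0,0,0],
  ],
)

```text
t: 4.25
eef_pos: [0.5965, 0.34, 0.0335]
orientation: [0.006, -0.053, 0.999, 0.001]
contact_force: [0.4, -0.2, 0.5]
gripper_width: 0.0002
```

```bash
python3 s.py
```

```text
4.25 [0.5965 0.34   0.0335] [ 0.0056 -0.0526  0.9986  0.0013] [ 0.4  -0.18  0.51] 0.0002290979342093748
fix mm [100.2 -10.   29.5] Rtool in fix [[-1.0, 0.004, 0.011], [0.004, 1.0, 0.002], [-0.011, 0.002, -1.0]] Ffix [ 0.38 -0.22  0.51]
```

Emit:
send_rows(
  series=[
    [3,-4,0,0,0,0],
    [3,-4,0,0,0,0],
    [3,0,0,0,0,0],
    [3,0,0,0,0,0],
    [3,0,0,0,0,0],
  ],
)

```text
t: 4.75
eef_pos: [0.5844, 0.3286, 0.0341]
orientation: [0.008, -0.052, 0.999, 0.001]
contact_force: [4.2, -1.0, -0.5]
gripper_width: -0.0001
```

Emit:
send_rows(
  series=[
    [3,-1,0,0,0,0],
    [3,-1,0,0,0,0],
    [3,-1,0,0,0,0],
  ],
)

```text
t: 5.05
eef_pos: [0.5774, 0.3239, 0.0347]
orientation: [0.01, -0.051, 0.999, 0.002]
contact_force: [5.8, -1.4, -1.5]
gripper_width: -0.0001
```

```bash
python3 s.py
```

```text
5.05 [0.5774 0.3239 0.0347] [ 0.0102 -0.0514  0.9986  0.0016] [ 5.78 -1.4  -1.5 ] -9.980635018491236e-05
fix mm [ 79.5 -23.8  30.7] Rtool in fix [[-1.0, 0.006, 0.021], [0.006, 1.0, 0.002], [-0.021, 0.002, -1.0]] Ffix [ 5.59 -2.02 -1.5 ]
```

Emit:
send_rows(
  series=[
    [3,-1,0.5,0,0.3,0],
    [3,-1,0.5,0,0.3,0],
    [3,-1,0.5,0,0.3,0],
    [3,-1,0.3,0,0.3,0],
  ],
)

```text
t: 5.45
eef_pos: [0.5695, 0.3168, 0.0346]
orientation: [0.003, -0.05, 0.999, 0.001]
contact_force: [4.7, -2.6, -0.3]
gripper_width: -0.0002
```

```bash
python3 s.py
```

```text
5.45 [0.5695 0.3168 0.0346] [ 0.0035 -0.0505  0.9987  0.001 ] [ 4.75 -2.63 -0.34] -0.00022324269885453944
fix mm [ 70.8 -30.1  30.6] Rtool in fix [[-1.0, 0.008, 0.007], [0.008, 1.0, 0.002], [-0.007, 0.002, -1.0]] Ffix [ 4.43 -3.13 -0.34]
```

Emit:
send_rows(
  series=[
    [3,-0.3,0.5,0,0.1,0],
    [3,-0.3,0.5,0,0.1,0],
    [3,-0.3,0.5,0,0.1,0],
    [3,-0.3,0.5,0,0.1,0],
  ],
)

```text
t: 5.85
eef_pos: [0.5623, 0.3113, 0.0345]
orientation: [0.004, -0.049, 0.999, 0.0]
contact_force: [6.6, -1.0, 0.2]
gripper_width: 0.0
```

```bash
python3 s.py; python3 - <<'E'
from h import *
f=snap('top','t2'); cv2.imwrite('pics/c2.png',cv2.resize(cv2.imread('pics/t2.png')[150:250,215:315],(600,600),interpolation=cv2.INTER_CUBIC))
E
```

```text
5.85 [0.5623 0.3113 0.0345] [ 4.200e-03 -4.890e-02  9.988e-01  3.000e-04] [ 6.6  -1.05  0.19] 3.891923412941765e-05
fix mm [ 63.1 -34.8  30.5] Rtool in fix [[-1.0, 0.011, 0.008], [0.011, 1.0, -0.0], [-0.008, 0.0, -1.0]] Ffix [ 6.45 -1.76  0.19]
```

View pics/c2.png

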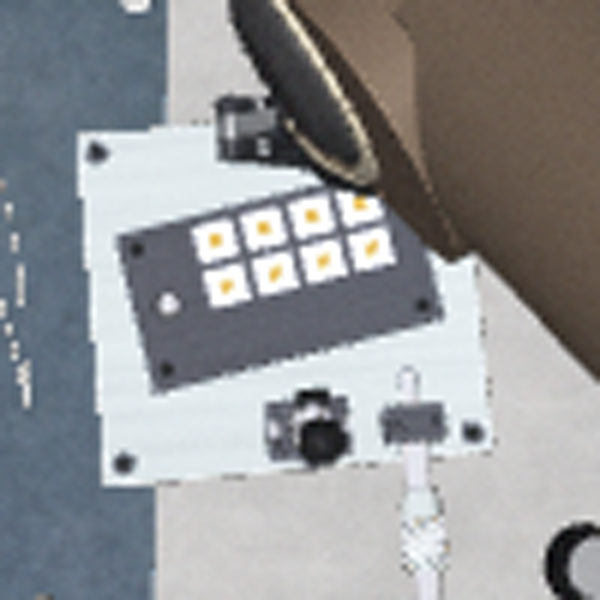

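In the top view (6x) the carrier's front edge crosses the spindle line at about row 330 and the spindle tip is at (408,370), so about 17 mm of travel remains.

Emit:
send_rows(
  series=[
    [3,-0.3,0.4,0,0.1,0],
    [3,-0.3,0.4,0,0.1,0],
    [3,-0.3,0.4,0,0.1,0],
    [3,-0.3,0.4,0,0.1,0],
  ],
)

```text
t: 6.3
eef_pos: [0.5538, 0.3057, 0.0345]
orientation: [0.004, -0.047, 0.999, -0.001]
contact_force: [5.5, -2.8, 1.0]
gripper_width: 0.0001
```

```bash
python3 s.py
```

```text
6.3 [0.5538 0.3057 0.0345] [ 3.900e-03 -4.750e-02  9.989e-01 -8.000e-04] [ 5.49 -2.8   1.03] 5.345751393906501e-05
fix mm [ 54.  -39.4  30.5] Rtool in fix [[-1.0, 0.014, 0.008], [0.014, 1.0, -0.002], [-0.008, -0.002, -1.0]] Ffix [ 5.16 -3.38  1.03]
```

Emit:
send_rows(
  series=[
    [2,0,0.3,0,0.1,0],
    [2,0,0.3,0,0.1,0],
  ],
)

```text
t: 6.5
eef_pos: [0.5508, 0.304, 0.0345]
orientation: [0.003, -0.047, 0.999, -0.001]
contact_force: [4.8, -3.2, 1.3]
gripper_width: -0.0001
```

Emit:
send_rows(
  series=[
    [1.5,0,0.3,0,0.1,0],
    [1.5,0,0.3,0,0.1,0],
  ],
)

```text
t: 6.7
eef_pos: [0.5486, 0.3028, 0.0345]
orientation: [0.002, -0.046, 0.999, -0.002]
contact_force: [5.4, -1.3, 0.1]
gripper_width: 0.0001
```

```bash
python3 s.py
```

```text
6.7 [0.5486 0.3028 0.0345] [ 0.0024 -0.0465  0.9989 -0.0015] [ 5.42 -1.29  0.06] 8.045110865223642e-05
fix mm [ 48.6 -41.8  30.5] Rtool in fix [[-1.0, 0.016, 0.004], [0.016, 1.0, -0.003], [-0.005, -0.003, -1.0]] Ffix [ 5.25 -1.87  0.06]
```

Emit:
send_rows(
  series=[
    [0.8,0,0.1,0,0,0],
    [0.8,0,0.1,0,0,0],
  ],
)

```text
t: 6.9
eef_pos: [0.5472, 0.302, 0.0345]
orientation: [0.003, -0.046, 0.999, -0.002]
contact_force: [4.8, -2.3, 0.3]
gripper_width: 0.0001
```

Emit:
send_rows(
  series=[
    [0.8,0,0.1,0,0,0],
  ],
)

```text
t: 7.0
eef_pos: [0.5465, 0.3017, 0.0345]
orientation: [0.003, -0.046, 0.999, -0.002]
contact_force: [4.0, -2.1, 0.3]
gripper_width: -0.0001
```

Emit:
send_rows(
  series=[
    [0.8,0,0.1,0,0,0],
  ],
)

```text
t: 7.1
eef_pos: [0.546, 0.3015, 0.0345]
orientation: [0.003, -0.046, 0.999, -0.002]
contact_force: [6.1, -2.2, 0.1]
gripper_width: 0.0002
```

Emit:
send_rows(
  series=[
    [0.7,0,0,0,0,0],
  ],
)

```text
t: 7.2
eef_pos: [0.5457, 0.3014, 0.0346]
orientation: [0.004, -0.046, 0.999, -0.002]
contact_force: [6.3, -0.9, -2.4]
gripper_width: 0.0003
```

Emit:
send_rows(
  series=[
    [0.7,0,0,0,0,0],
  ],
)

```text
t: 7.3
eef_pos: [0.5457, 0.3013, 0.0346]
orientation: [0.004, -0.046, 0.999, -0.002]
contact_force: [6.7, -0.8, -2.4]
gripper_width: 0.0
```

```bash
python3 s.py
```

```text
7.3 [0.5457 0.3013 0.0346] [ 0.0043 -0.0459  0.9989 -0.0016] [ 6.65 -0.84 -2.36] 3.583810887833738e-05
fix mm [ 45.5 -42.9  30.6] Rtool in fix [[-1.0, 0.017, 0.008], [0.017, 1.0, -0.004], [-0.008, -0.004, -1.0]] Ffix [ 6.52 -1.56 -2.36]
```

Emit:
send_rows(
  series=[
    [0.9,0,0,0,0,0],
  ],
)

```text
t: 7.4
eef_pos: [0.5456, 0.3013, 0.0346]
orientation: [0.005, -0.046, 0.999, -0.001]
contact_force: [6.5, -0.7, -3.7]
gripper_width: 0.0002
```

Emit:
send_rows(
  series=[
    [0.9,0,0,0,0,0],
    [0.9,0,0,0,0,0],
  ],
)

```text
t: 7.6
eef_pos: [0.5456, 0.3013, 0.0347]
orientation: [0.007, -0.045, 0.999, -0.001]
contact_force: [7.7, -1.5, -1.6]
gripper_width: 0.0001
```

```bash
python3 s.py; python3 - <<'E'
from h import *
snap('top','t3'); snap('scene','s3')
a=cv2.imread('pics/t3.png')[170:250,225:305]; b=cv2.imread('pics/s3.png')[190:300,205:315]
cv2.imwrite('pics/c3.png',np.hstack([cv2.resize(x,(400,400),interpolation=cv2.INTER_CUBIC) for x in (a,b)]))
E
```

```text
7.6 [0.5456 0.3013 0.0347] [ 6.900e-03 -4.550e-02  9.989e-01 -9.000e-04] [ 7.65 -1.49 -1.63] 0.00011284492732282091
fix mm [ 45.4 -42.9  30.7] Rtool in fix [[-1.0, 0.018, 0.014], [0.018, 1.0, -0.003], [-0.014, -0.002, -1.0]] Ffix [ 7.44 -2.32 -1.63]
```

View pics/c3.png

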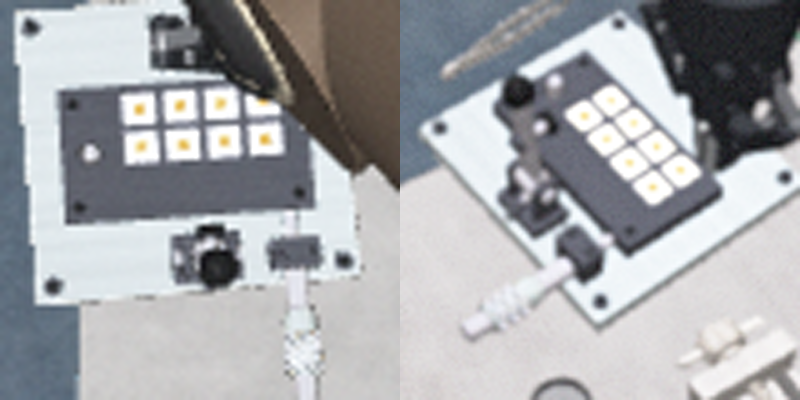

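The carrier's front edge now meets the spindle tip (left (295,210), right (605,240)). The push has stalled at about 7 N, so the stop is found. I'll hold, back off and lift.

Emit:
send_rows(
  series=[
    [0,0,0,0,0,0],
    [0,0,0,0,0,0],
    [0,0,0,0,0,0],
    [0,0,0,0,0,0],
  ],
)

```text
t: 8.1
eef_pos: [0.5456, 0.3013, 0.0346]
orientation: [0.007, -0.045, 0.999, -0.001]
contact_force: [3.7, -2.4, -0.1]
gripper_width: 0.0
```

Emit:
send_rows(
  series=[
    [-2,0,0,0,0,0],
    [-6,0,0,0,0,0],
    [-8,0,0,0,0.5,0],
    [-8,0,-4,0,0.5,0],
    [0,0,-35,0,0,1],
    [0,0,-40,0,0,0],
    [0,0,-40,0,0,0],
    [0,0,-40,0,0,0],
    [0,0,-30,0,0,0],
    [0,0,0,0,0,0],
  ],
)

```text
t: 9.1
eef_pos: [0.569, 0.3071, 0.2268]
orientation: [-0.012, -0.039, 0.999, -0.002]
contact_force: [0.5, 0.2, -0.5]
gripper_width: -0.0
```

```bash
python3 s.py
```

```text
9.1 [0.569  0.3071 0.2268] [-0.0123 -0.0387  0.9992 -0.0022] [ 0.46  0.21 -0.52] -4.879976068410907e-05
fix mm [ 69.3 -39.7 222.8] Rtool in fix [[-0.999, 0.032, -0.025], [0.032, 0.999, -0.003], [0.025, -0.003, -1.0]] Ffix [ 0.48  0.16 -0.52]
```

Emit:
send_rows(
  series=[
    [35,6,0,0,-0.7,-0.9],
    [38,6,0,0,-0.7,-0.9],
    [38,6,0,0,0,0],
    [38,6,0,0,0,0],
    [38,6,0,0,0,0],
    [0,0,0,0,0,0],
    [0,0,0,0,0,0],
  ],
)

```text
t: 9.8
eef_pos: [0.3731, 0.3184, 0.2249]
orientation: [-0.003, -0.056, 0.998, -0.003]
contact_force: [0.8, 0.8, -0.2]
gripper_width: -0.0
```

```bash
python3 s.py
```

```text
9.8 [0.3731 0.3184 0.2249] [-0.0033 -0.0557  0.9984 -0.0028] [ 0.84  0.84 -0.16] -2.54321561151501e-05
fix mm [-124.2   -7.2  220.9] Rtool in fix [[-1.0, -0.003, -0.007], [-0.003, 1.0, -0.005], [0.007, -0.005, -1.0]] Ffix [ 0.93  0.74 -0.16]
```

Emit:
send_rows(
  series=[
    [0,1,25,0,0,0],
    [0,1,30,0,0,0],
    [0,1,25,0,0,0],
    [0,0,12,0,0,0],
    [0,0,0,0,0,0],
  ],
)

```text
t: 10.3
eef_pos: [0.377, 0.3214, 0.1291]
orientation: [-0.003, -0.054, 0.999, -0.003]
contact_force: [0.7, -0.3, 0.9]
gripper_width: 0.0005
```

```bash
python3 s.py; python3 - <<'E'
from h import *
snap('wrist','w4'); snap('scene','s4')
a=cv2.imread('pics/w4.png'); b=cv2.imread('pics/s4.png')[150:300,195:345]
cv2.imwrite('pics/c4.png',np.hstack([cv2.resize(a,(400,400)),cv2.resize(b,(400,400),interpolation=cv2.INTER_CUBIC)]))
E
```

```text
10.3 [0.377  0.3214 0.1291] [-0.0034 -0.054   0.9985 -0.0027] [ 0.68 -0.27  0.9 ] 0.0005215312431452428
fix mm [-120.    -4.6  125.1] Rtool in fix [[-1.0, 0.001, -0.007], [0.001, 1.0, -0.005], [0.007, -0.005, -1.0]] Ffix [ 0.65 -0.35  0.9 ]
```

View pics/c4.png

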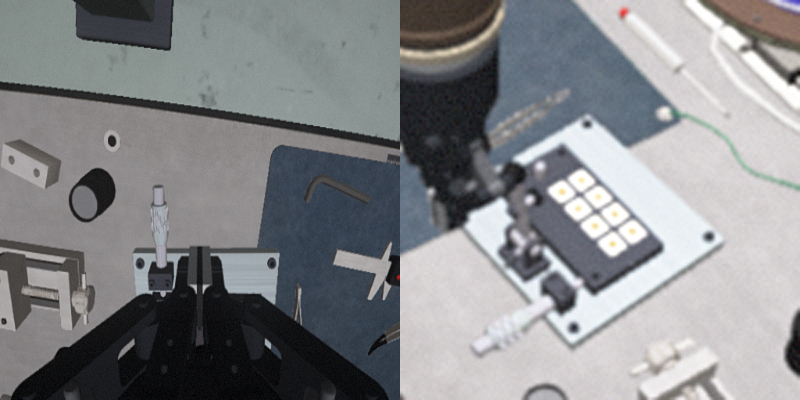

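Emit:
send_rows(
  series=[
    [-9,0,0,0,0,0],
    [-9,0,0,0,0,0],
    [-9,0,0,0,0,0],
    [-6,0,0,0,0,0],
    [-6,0,0,0,0,0],
  ],
)

```text
t: 10.9
eef_pos: [0.4208, 0.3277, 0.1338]
orientation: [-0.001, -0.054, 0.999, -0.0]
contact_force: [-3.8, -0.2, 3.3]
gripper_width: -0.0
```

Emit:
send_rows(
  series=[
    [-6,0,0,0,0,0],
    [-6,0,0,0,0,0],
    [-6,0,0.5,0,0,0],
  ],
)

```text
t: 11.2
eef_pos: [0.4395, 0.3298, 0.1334]
orientation: [-0.002, -0.054, 0.999, -0.0]
contact_force: [-2.6, -0.4, 0.8]
gripper_width: 0.0001
```

```bash
python3 s.py
```

```text
11.2 [0.4395 0.3298 0.1334] [-1.800e-03 -5.400e-02  9.985e-01 -5.000e-04] [-2.63 -0.42  0.8 ] 8.321655394258847e-05
fix mm [-56.9  -3.  129.4] Rtool in fix [[-1.0, 0.001, -0.004], [0.001, 1.0, -0.001], [0.004, -0.001, -1.0]] Ffix [-2.66 -0.13  0.8 ]
```

Emit:
send_rows(
  series=[
    [-6,0,2.5,0,0,0],
    [-6,0,3,0,0,0],
    [-6,0,3,0,0,0],
    [-6,0,3,0,0,0],
  ],
)

```text
t: 11.6
eef_pos: [0.4663, 0.3328, 0.121]
orientation: [-0.001, -0.054, 0.999, -0.0]
contact_force: [-1.0, 0.7, 0.6]
gripper_width: -0.0003
```

```bash
python3 s.py
```

```text
11.6 [0.4663 0.3328 0.121 ] [-9.000e-04 -5.390e-02  9.985e-01 -2.000e-04] [-1.02  0.69  0.56] -0.00028175383373782946
fix mm [-30.  -3. 117.] Rtool in fix [[-1.0, 0.001, -0.002], [0.001, 1.0, -0.0], [0.002, -0.0, -1.0]] Ffix [-0.94  0.79  0.56]
```

Force has dropped, so the lever may be going over. I'll push a little further and look.

Emit:
send_rows(
  series=[
    [-6,0,1,0,0,0],
    [-6,0,1,0,0,0],
    [0,0,0,0,0,0],
    [0,0,0,0,0,0],
  ],
)

```text
t: 12.0
eef_pos: [0.481, 0.3336, 0.1177]
orientation: [-0.001, -0.053, 0.999, -0.001]
contact_force: [-0.5, -0.0, 0.3]
gripper_width: -0.0
```

Emit:
send_rows(
  series=[
    [0,0,-30,0,0,0],
    [0,0,-40,0,0,0],
    [20,0,-30,0,0,0],
    [35,0,0,0,0,0],
    [35,0,0,0,0,0],
    [35,0,0,0,0,0],
    [35,0,0,0,0,0],
    [0,0,0,0,0,0],
  ],
)

```text
t: 12.8
eef_pos: [0.3162, 0.3158, 0.2227]
orientation: [0.001, -0.053, 0.999, 0.0]
contact_force: [0.9, 0.7, 0.2]
gripper_width: -0.0001
```

```bash
python3 s.py; python3 - <<'E'
from h import *
snap('top','t5'); snap('scene','s5')
a=cv2.imread('pics/t5.png')[165:245,225:305]; b=cv2.imread('pics/s5.png')[190:300,205:315]
cv2.imwrite('pics/c5.png',np.hstack([cv2.resize(x,(400,400),interpolation=cv2.INTER_CUBIC) for x in (a,b)]))
E
```

```text
12.8 [0.3162 0.3158 0.2227] [ 6.000e-04 -5.300e-02  9.986e-01  3.000e-04] [0.86 0.68 0.19] -0.00010818526243685939
fix mm [-181.    -3.5  218.7] Rtool in fix [[-1.0, 0.003, 0.001], [0.003, 1.0, 0.001], [-0.001, 0.001, -1.0]] Ffix [0.93 0.59 0.19]
```

View pics/c5.png

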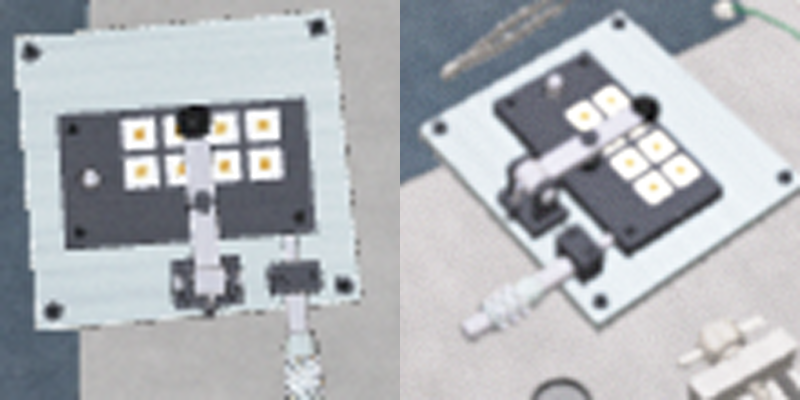

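The lever lies shut across the carrier (ball at (193,122) left, (645,108) right), and the front edge is still at the spindle. I'll check numerically that the edge has not moved and that the ball is at the shut height.

```bash
python3 - <<'E'
from h import *
def edge(fn,c):
    g=cv2.cvtColor(cv2.imread(f'pics/{fn}.png'),cv2.COLOR_BGR2GRAY)[203:222,c].astype(float)
    k=np.argmax(np.abs(np.diff(g))); 
    lo,hi=g[:4].mean(),g[k+3:k+5].mean(); m=(lo+hi)/2
    i=np.where((g[:-1]<m)&(g[1:]>=m))[0][0]; return 203+i+(m-g[i])/(g[i+1]-g[i])
for c in (245,250,254,276,278,280,286): print(c,round(edge('t3',c),2),round(edge('t5',c),2))
f=np.load('pics/t5.npz'); g=np.load('pics/s5.npz')
a=(225+193/5-.4,165+122/5-.4); b=(205+245*.275-.4,190+108*.275-.4)
print('ball at z=.046: top',w2f(onz(f,a,.046)),'scene',w2f(onz(g,b,.046)))
o1,d1=ray(f,a);o2,d2=ray(g,b)
t=np.linalg.lstsq(np.c_[d1,-d2],o2-o1,rcond=None)[0]; print('tri',w2f(o1+d1*t[0]),w2f(o2+d2*t[1]))
E
```

```text
245 213.97 214.01
250 213.72 213.8
254 213.51 213.51
276 212.07 212.1
278 211.69 211.75Traceback (most recent call last):
  File "<stdin>", line 7, in <module>
  File "<stdin>", line 6, in edge
IndexError: index 0 is out of bounds for axis 0 with size 0
```

```bash
python3 - <<'E'
from h import *
f=np.load('pics/t5.npz'); g=np.load('pics/s5.npz')
a=(225+193/5-.4,165+122/5-.4); b=(205+245*.275-.4,190+108*.275-.4)
o1,d1=ray(f,a);o2,d2=ray(g,b)
t=np.linalg.lstsq(np.c_[d1,-d2],o2-o1,rcond=None)[0]; print('tri',w2f(o1+d1*t[0]),w2f(o2+d2*t[1]))
E
```

```text
tri [ 0.02272935 -0.00421603  0.04524271] [ 0.02200912 -0.00371744  0.04514086]
```

```bash
python3 -c "
from h import *
print(workorder.finish_job()); st()"
```

```text
the job is handed in; nothing more can be done
None
the job is handed in; nothing more can be done
```

The carrier is resting on the micrometer tip with the clamp lever shut on it. I handed the job in at about 13 s of the 54 s; no verdict is reported.

- **Finding the stop:** I pushed the carrier round with the closed fingers, low on its back edge. Sliding took about 4 to 6 N. It stalled on the tip, where the images had put it, at about 7.4 N tool force, and I held it there before backing off. That is tool force, friction included; the force on the tip itself was not measured, but should be below the tool's.
- **Clamp:** I pushed the ball up and over from the operator's side until the spring threw the lever shut, then moved the arm clear.

**Last checks:**
- The carrier's front edge moved less than 0.1 px (about 0.2 mm) between pressing and clamping. My edge check failed at two more columns (280 and 286), so this rests on the five that worked.
- The ball's position from two camera views was about 3 mm above hinge height. That puts the lever near 1.63 rad, give or take 0.03, against a nominal 1.67 and a required 1.60, so the margin is thin.
- The foot's pressing force was not measured; I did not press the lever down further.
- The neighbouring things were not measured again. I saw no sign of contact with any of them.

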